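Clear, reset and lock the power knob of an eye-clinic laser console

TASK

The big skirted power knob on the laser console is pulled out, and so locked, at an old setting, and a round lens case has been left lying close above it, in the way of the fingers: slide the case along the panel until it is a hand's width away from the knob, lying flat on the console. Press the knob in to free it, turn it clockwise until the white line on its skirt points at the raised marker tab on the ring around it, then pull it straight out until it snaps out and locks there, and let go. Do not press the mushroom stop button, turn the small knob, shift the marker ring or disturb the two bottles.

Things in the scene. Friction and masses are not known exactly. Their poses are not given: they have to be found in the camera images.
- dial (a point): Fixed point on the console's sloping panel where the axis of the big knob meets it. Axes: x up the slope (away from the operator), y to the operator's left, z straight out of the panel (the way the knob pulls out). The knob is crowded to left and right; below it (down the slope) its side is free, and above it once the lens case is gone. The panel ends 92 mm up the slope from here.
- console_mid (a point): Middle of the underside of the laser console: a grey wedge-shaped desk unit, 320 mm wide (y), 220 mm deep (x), 45 mm high in front, 116 mm at the back, its panel sloping up 18 deg away from the operator. x axis away from the operator. A dark flush screen lies at the right; the strip above it is bare. A key stands 21 mm high, 76 mm down the slope and 34 mm left of the big knob.
- knob (a joint): Turning angle of the big knob, rad: 0 when its white line points up the slope, growing clockwise as seen by someone looking at the panel (so +1.57 points right, -1.57 left). Stops at -2.5 and 2.5. It turns with a light drag of 0.05 N m when in; when out, a friction brake makes turning several times stiffer (0.2 to 0.4 N m).
- knob_pull (a joint): How far the big knob stands out, m: 0 fully in (free to turn), 0.008 fully out (locked). An over-centre spring detent holds it at either end: about 7 N presses it in, about 14 N pulls it out, and past half-way (4 mm) it snaps on by itself. It starts out.
- marker (a joint): Angle of the marker ring, rad, with the same zero and direction as knob: the knob's line meets the tab when the two angles are equal. The ring is held by friction (0.3 N m).
- knob_top (a point): Centre of the big knob's top face, z axis straight out of the panel, x axis along its white line. Black fluted round knob: grip part 44 mm in diameter and 30 mm tall, under it a skirt 56 mm in diameter and 4 mm thick, whose upper face is 30 mm below this point. This point is 38 mm out from the panel when the knob is in and 46 mm when it is out.
- knob_line (a point): Outer end of the white line on the knob's skirt, 26 mm from the knob's axis, on the skirt's upper face.
- marker_tab (a point): Top of the plain steel tab on the marker ring around the knob, 36 mm from the knob's axis and 8 mm above the panel; the tab is 12 mm long and 8 mm wide. x axis from the knob's axis outwards through the tab, z axis out of the panel.
- stop_top (a point): Top of the red mushroom stop button, head 40 mm across, 32 mm above the panel, 64 mm to the left of the big knob's axis.
- port_top (a point): Top of the capped steel fibre port, 21 mm across, 30 mm above the panel, 62 mm to the right of the big knob's axis.
- stop_button (a joint): Travel of the mushroom stop button beside the knob, m: 0 up, 0.004 pressed.
- aim_top (a point): A point 10 mm off the axis on the top of the small knob (24 mm in diameter, 20 mm high), on its white line.
- saline_mid (a point): Middle of a clear saline bottle with a white cap, 60 mm in diameter and 150 mm tall, standing on the table to the left or in front of the console; loose.
- drops_mid (a point): Middle of a white eye-drop bottle, 30 mm in diameter and 70 mm tall, standing on the table to the left or in front of the console; loose.
- lens_case_mid (a point): Middle of the loose round black lens case, 52 mm in diameter, 26 mm high, about 60 g, lying flat on the panel 64 mm up the slope from the big knob's axis, up to 20 mm to the left or right. z axis out of its lid. It slides on the panel when pushed and stays by friction. To its right the strip along the panel's top edge is free for another 150 mm.

How it is judged:
By the outcome, as a careful person would: the job done as asked, in the order asked, and still so for the second after the job is handed in, with the robot touching nothing.
It also fails if it takes over 61 s, if anything falls off the work surface, if the arm or the gripper's body presses on something with over 40 N, if the wrist force passes 120 N, or if a joint passes its speed limit or range.

ROBOT

A 6-joint arm with a two-finger parallel gripper is mounted at the origin on the work surface. World frame = base frame: x ahead of the robot, y to its left, z up, the work surface at z = 0. Lengths are in m, angles in rad, forces in N, time in s.
With the tool pointing down it reaches from about 0.425 to 0.925 m from the base axis. Payload 12.5 kg.
Tool frame: the origin (TCP) lies at the very end of the fingers, on their centre line; the grasp point (between the pads) lies 19 mm behind it; y points along the fingers, x is the direction in which the jaws open and shut, and the axes are right-handed (so a half turn about y gives the same grasp; the last joint's range is limited). The gripper opens to 85 mm and grips with 20 to 120 N. Pads are 22 mm wide; open, the fingers measure 114 mm over their backs; the gripper's body (76 mm by 85 mm) begins 54 mm behind the grasp point. The pads swing forward as they close: fully open they stand 13 mm farther back than shut.
Start: joints at [1.102, 0.491, 1.559, -0, 1.092, -0.106], TCP at [0.222, 0.584, 0.231] pointing down, gripper open.
Joint ranges: [-3.1, 3.1], [-0.84, 2.19], [0.05, 2.79], [-1.13, 4.28], [0.06, 2.93], [-2.69, 2.69]. Speed limits (rad/s): [2.22, 2.22, 2.79, 3.14, 3.14, 3.14].

INTERFACE

Orientations are given as a unit quaternion [w, x, y, z].
In Python, from station import readout, eyes, robot gives the robot as it stands. The module is installed in compiled form; this text tells all that it offers.
- The arm moves only by the shell command python3 -m jog 'ROWS' [OPENING] [FORCE]. ROWS is a JSON object of lists of equal length, an entry for each row: "slide": the shift along the tool's x, y, z in m, a list of three; "rotation": the turn, a rotation vector about the tool's x, y, z in rad, a list of three. In form: {"slide": [[x, y, z], ...], "rotation": [[rx, ry, rz], ...]}. A call has 1 to 12 rows; each row is the pose to reach, as a shift and turn from the pose measured when the call began, along the tool's axes at that moment; what a row does not reach only later rows make up. A row lasts 1/8 s, in which the tool goes at most 62.5 mm and 10.7 degrees, less where a joint would pass 70% of its speed; a pose out of reach is approached as far as the arm can. A call with a gripper value outside its range is refused whole. OPENING is the opening in per cent of the stroke, from 0 (shut) to 100 (fully open), set as the call begins (- or left out, the last holds). The fingers move at their own pace and stop on an object; FORCE is the grip in N (left out, the last holds). Time passes only in rows, so rows that repeat a pose let the fingers close. It gives the time, the measured TCP pose, the force and the opening at its end, in the units of the state.
- readout.observe(): the state, without advancing time (a new reading comes with each control period).
- eyes.grab_frame(name): name is "scene" or "top"; returns a dict with "pixels" (420x560x3 uint8, red, green, blue), "range_z" (420x560 float32, m along the optical axis (not along the pixel's ray), 0 where there is no reading), "fx", "fy", "cx", "cy" (pixels), "eye" and "attitude" of the camera in the world. Camera axes: x right, y up, looking along -z (the intrinsics and any distortion apply to the point x, -y, -z); pixel columns grow to the right and rows downward; lengths in m; the calibration is good to about 2 mm. A picture is of the moment at which its call begins.
- robot.close_job(): hands the job in, once; it reports no verdict.
The state is a dict: "time": time; "joint_pos": joint angles; "qd": joint speeds; "tau": joint torques, N m; "ee_pos": TCP position; "ee_rot": TCP orientation; "force": force on the tool from outside, world axes, zero at the start; "moment": the same for the moment, N m; "grip_width": opening from 0.0 (shut) to 1.0 (fully open).
Only numpy, scipy, OpenCV 4.12 (cv2) and the standard library are available. Lean on these libraries where they do the work, as an engineer would, in place of code of your own. Each camera call takes 0.05 s, during which the arm holds its last target.

## Working session

There is one attempt and no reset: what is moved stays moved. The work goes in short steps, Python scripts to look and compute and a shell command to move; the robot and the scene stay as the last step left them, time stands still between calls to the robot, and variables do not carry over. Pictures are saved under pics/ and viewed, and the job is handed in when it is done.

```bash
mkdir -p pics; cat > h.py <<'E'
import numpy as np, cv2, json
from station import readout, eyes, robot
from scipy.spatial.transform import Rotation as R
def q2R(q): return R.from_quat([q[1],q[2],q[3],q[0]]).as_matrix()
def grab(n,name=None):
    f=eyes.grab_frame(n)
    if name: cv2.imwrite(f'pics/{name}.png',f['pixels'][:,:,::-1])
    return f
def att(f):
    a=np.array(f['attitude'],float)
    return q2R(a) if a.shape==(4,) else a
def pts(f):
    h,w=f['range_z'].shape; v,u=np.mgrid[:h,:w]; z=f['range_z']
    P=np.stack([(u-f['cx'])/f['fx']*z,-(v-f['cy'])/f['fy']*z,-z],-1)
    return P@att(f).T+np.array(f['eye'])
E
python3 - <<'E'
from h import *
for n in('scene','top'):
    f=grab(n,n+'0'); np.savez(n+'0.npz',**f)
    print({k:f[k] for k in f if k not in('pixels','range_z')})
print(readout.observe())
E
```

```text
{'fx': 444.3127300033206, 'fy': 444.3127300033206, 'cx': 281.8744838816744, 'cy': 208.92112794929534, 'eye': array([ 1.08651172, -0.07451355,  0.49399205]), 'attitude': array([0.69816356, 0.3704699 , 0.27542783, 0.54722865])}
{'fx': 481.77592959744675, 'fy': 481.77592959744675, 'cx': 271.4008074018213, 'cy': 207.66152593681326, 'eye': array([0.4777927 , 0.08280589, 0.7490278 ]), 'attitude': array([-0.69664656, -0.050631  ,  0.03671992,  0.71468296])}
{'time': 0.1, 'joint_pos': array([ 1.10239934e+00,  4.91504786e-01,  1.55937251e+00, -3.24221398e-05,
        1.09170232e+00, -1.05601342e-01]), 'qd': array([-1.21020127e-05, -1.82720821e-03, -1.64990876e-04, -9.68654247e-06,
       -8.53724684e-04, -1.11114661e-03]), 'tau': array([ 2.22241819e-03, -6.19439721e+01, -2.62025428e+01, -1.30055037e-04,
        2.97459534e-03,  3.04384400e-05]), 'ee_pos': array([0.22170518, 0.58415077, 0.23078827]), 'ee_rot': array([-0.58181975,  0.58217122,  0.40129659, -0.40189986]), 'force': array([0.35401181, 0.29987898, 0.25217936]), 'moment': array([ 0.03712108, -0.05852848, -0.01912685]), 'grip_width': 0.9999154051255998}
```

View pics/scene0.png

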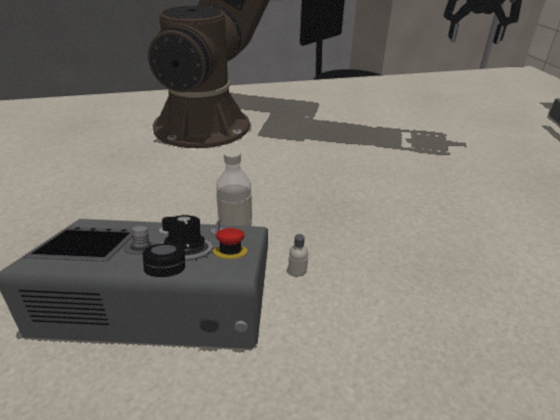

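View pics/top0.png

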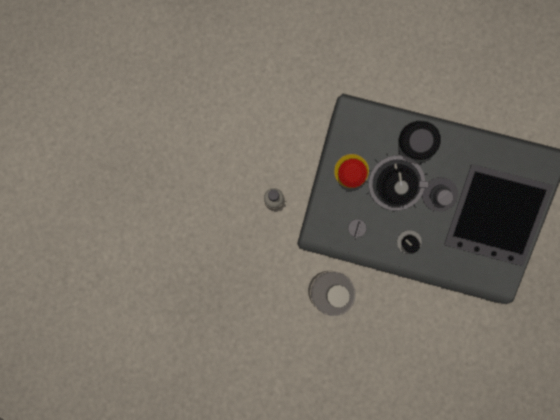

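```bash
python3 - <<'E'
from h import *
f=dict(np.load('top0.npz')); P=pts(f); I=f['pixels']
c=I[125:260,320:460]; cv2.imwrite('pics/crop0.png',cv2.resize(cv2.convertScaleAbs(c,alpha=1.8)[:,:,::-1],None,fx=5.5,fy=4.4,interpolation=3)[:600,:800])
for (u,v) in [(330,190),(330,110),(480,130),(400,280),(500,285),(397,200),(421,140),(351,172),(444,198),(410,242),(339,296),(274,196),(100,300),(397,187),(384,175)]:
    print(u,v,P[v,u].round(4))
# panel plane fit: pts
m=np.zeros(I.shape[:2],np.uint8); cv2.fillPoly(m,[np.array([[345,105],[395,118],[375,150],[335,150]])],1); cv2.fillPoly(m,[np.array([[450,130],[550,155],[550,165],[450,155]])],1); cv2.fillPoly(m,[np.array([[310,235],[340,200],[390,225],[390,255],[320,240]])],1);cv2.fillPoly(m,[np.array([[430,245],[450,250],[440,275],[425,270]])],1)
Q=P[(m>0)&(f['range_z']>0)]
for i in range(5):
    C=np.c_[Q[:,:2],np.ones(len(Q))]; s=np.linalg.lstsq(C,Q[:,2],rcond=None)[0]; r=Q[:,2]-C@s; Q=Q[abs(r)<2.5*r.std()]
n=np.array([-s[0],-s[1],1]);n/=np.linalg.norm(n);print(s,n,np.degrees(np.arccos(n[2])),np.degrees(np.arctan2(s[1],s[0])),r.std(),len(Q))
E
```

```text
330 190 [0.5846 0.0117 0.0752]
330 110 [ 0.7254 -0.001   0.0026]
480 130 [ 0.6559 -0.1906  0.1086]
400 280 [ 0.4543 -0.0974  0.0006]
500 285 [ 0.4456 -0.2251  0.0527]
397 200 [ 0.5613 -0.0697  0.1238]
421 140 [ 0.6395 -0.1047  0.1274]
351 172 [ 0.6023 -0.0133  0.1126]
444 198 [ 0.5639 -0.1349  0.1115]
410 242 [ 0.5082 -0.0948  0.0806]
339 296 [0.4414 0.0138 0.15  ]
274 196 [0.5789 0.091  0.0706]
100 300 [0.4778 0.0828 0.749 ]
397 187 [ 0.5776 -0.0695  0.1288]
384 175 [ 0.5992 -0.0597  0.1005]
[ 0.31031043 -0.09429782 -0.10682715] [-0.29517458  0.0896983   0.95122352] 17.96900995509627 -16.9030929358793 0.0011752767679781891 6596
```

View pics/crop0.png

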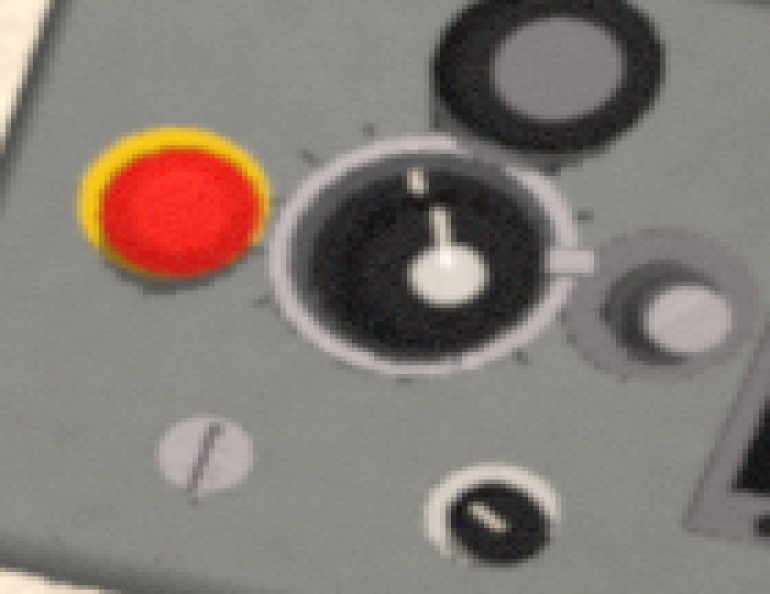

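```bash
cat >> h.py <<'E'
S=np.array([ 0.31031043,-0.09429782,-0.10682715])
N=np.array([-S[0],-S[1],1]);N/=np.linalg.norm(N)
X=np.array([S[0],S[1],0]); X[2]=S[0]**2+S[1]**2; X/=np.linalg.norm(X)
Y=np.cross(N,X)
O0=np.array([0,0,S[2]])
def cast(f,u,v,h):
    d=att(f)@np.array([(u-f['cx'])/f['fx'],-(v-f['cy'])/f['fy'],-1.]); e=np.array(f['eye'])
    t=(h-(e-O0)@N)/(d@N); return e+t*d
def pan(p,o=O0): return np.array([(p-o)@X,(p-o)@Y,(p-o)@N])
E
python3 - <<'E'
from h import *
f=dict(np.load('top0.npz')); P=pts(f); I=f['pixels'].astype(int); r,g,b=I[...,0],I[...,1],I[...,2]
def cen(m,box):
    M=np.zeros(m.shape,bool);x0,y0,x1,y1=box;M[y0:y1,x0:x1]=m[y0:y1,x0:x1]
    n,l,st,c=cv2.connectedComponentsWithStats(M.astype(np.uint8)); k=1+np.argmax(st[1:,4]); return c[k],st[k]
H=((P-O0)@N)
red=(r>150)&(g<70)
c,st=cen(red,(330,150,375,195));print('red',c,st);ps=cast(f,*c,.032);print(ps,pan(ps))
# heights by depth
m=(H>.0395)&(H<.052)
c,st=cen(m,(365,150,430,215));print('knobtop',c,st);pk=cast(f,*c,.046);print(pk,pan(pk), np.median(H[m][:]))
m=(H>.025)&(H<.036)
c,st=cen(m,(430,180,462,215));print('port',c,st);pp=cast(f,*c,.03);print(pp,pan(pp))
m=(H>.02)&(H<.032)
c,st=cen(m,(395,115,445,158));print('case',c,st);pc=cast(f,*c,.026);print(pc,pan(pc))
s=I.sum(2)
print('lum');print((s[145:175,385:410]//10))
print('tab');print((s[163:192,412:432]//10))
E
```

```text
Traceback (most recent call last):
ValueError: attempt to get argmax of an empty sequence
```

```bash
cat > m.py <<'E'
from h import *
f=dict(np.load('top0.npz')); P=pts(f); I=f['pixels'].astype(int); r,g,b=I[...,0],I[...,1],I[...,2]
def cen(m,box):
    M=np.zeros(m.shape,bool);x0,y0,x1,y1=box;M[y0:y1,x0:x1]=m[y0:y1,x0:x1]
    n,l,st,c=cv2.connectedComponentsWithStats(M.astype(np.uint8)); k=1+np.argmax(st[1:,4]); return c[k],st[k]
H=((P-O0)@N)
red=(r>110)&(g<r*.4)
c,st=cen(red,(330,150,375,195));print('red',c,st);ps=cast(f,*c,.032);print(ps,pan(ps))
m=(H>.0395)&(H<.052)
c,st=cen(m,(365,150,430,215));print('knobtop',c,st);pk=cast(f,*c,.046);print(pk,pan(pk), np.median(H[170:195,385:405]))
m=(H>.025)&(H<.036)
c,st=cen(m,(430,180,462,215));print('port',c,st);pp=cast(f,*c,.03);print(pp,pan(pp))
m=(H>.02)&(H<.032)
c,st=cen(m,(395,115,445,158));print('case',c,st);pc=cast(f,*c,.026);print(pc,pan(pc))
s=I.sum(2)
print('lum');print((s[150:175:,388:406]//10))
print('tab');print((s[163:192,412:432]//10))
E
python3 m.py
```

```text
red [352.33222037 172.14691152] [339 159  28  27 599]
[ 0.60157285 -0.01476268  0.11488015] [0.6199889  0.16078473 0.032     ]
knobtop [400.82986111 186.35416667] [384 170  35  34 864]
[ 0.57846277 -0.07463793  0.12807285] [0.61958554 0.09677687 0.046     ] 0.045773070948927824
port [444.42929293 196.84343434] [437 190  16  15 198]
[ 0.56527233 -0.13509373  0.11286012] [0.61960775 0.03509771 0.03      ]
case [420.36764706 139.51552288] [ 400  121   41   37 1224]
[ 0.63981666 -0.10348707  0.12880646] [0.68363066 0.08701296 0.026     ]
lum
[[23 23 23 23 23 23 23 22 22 21 16 12 13 10  5  3  4  4]
 [23 23 23 23 23 23 23 23 23 21 16 11 12 12  8  5  4  5]
 [23 23 23 23 23 23 23 23 23 21 17 12 13 13 11  8  5  5]
 [22 23 23 23 23 23 23 23 23 21 16 12 14 14 13 11  9  5]
 [22 23 23 23 23 23 23 23 22 22 19 16 15 15 14 13 11  9]
 [22 23 24 24 23 25 26 25 24 24 24 23 22 20 16 15 14 11]
 [24 25 26 27 28 29 29 29 29 29 29 29 29 26 22 18 16 15]
 [29 29 30 30 30 31 32 32 31 31 31 31 31 31 27 21 19 17]
 [31 31 31 31 31 31 32 32 30 29 29 29 30 30 29 23 21 20]
 [32 30 29 29 27 25 25 25 23 23 24 24 24 24
[... 2001 characters left out ...]
21 20]
 [ 6  5  5  7  6  7 11 17 24 27 28 27 27 24 24 24 21 20 20 21]
 [ 6  6  6  6  5  6 12 20 28 30 30 30 30 29 29 27 22 20 20 20]
 [ 6  6  6  7  5  7 12 21 29 30 31 31 31 31 31 29 23 20 20 21]
 [ 6  6  7  6  6  7 12 21 29 31 31 31 30 30 31 29 23 21 21 21]
 [ 6  6  5  6  7  7 13 22 29 30 30 30 30 30 30 28 23 20 20 21]
 [ 5  5  7  5  5  8 13 20 26 28 28 28 28 28 29 27 22 20 20 20]
 [ 7  6  6  5  6  7 10 15 20 23 24 24 23 22 24 23 21 20 20 20]
 [ 4  6  6  6  5  8 11 15 21 26 27 26 23 20 21 20 20 21 20 19]
 [ 6  6  7  4  6  9 13 17 25 29 30 28 24 21 20 21 21 20 19 16]
 [ 5  6  5  6  6 10 14 20 28 30 29 27 22 21 20 21 21 20 18 14]
 [ 5  7  6  6  7 11 15 22 28 30 29 24 21 21 21 21 20 19 17 14]]
```

```bash
cat >> h.py <<'E'
D=O0+.6197*X+.0969*Y   # dial
E
python3 - <<'E'
from h import *
f=dict(np.load('top0.npz'))
print('D',D,'X',X,'Y',Y,'N',N)
for n,u,v,h in (('line out',395.0,163.2,.016),('line mid',395.3,166,.016),('line in',395.6,168.5,.016),('tab mid',423.2,184.3,.008),('tab',424,184.3,.008),('topline',399.5,174,.046)):
    p=pan(cast(f,u,v,h),D); print(n,p*1000,np.hypot(*p[:2])*1000,'ang',np.arctan2(-p[1],p[0]))
s=readout.observe(); Rm=q2R(s['ee_rot']); print(Rm)
E
```

```text
D [ 0.59218077 -0.0786779   0.08435187] X [ 0.91012865 -0.27657191  0.30850254] Y [ 2.90753858e-01  9.56797886e-01 -1.38777878e-17] N [-0.29517458  0.0896983   0.95122352]
line out [25.33903498 10.85407818 16.        ] 27.565879396371585 ang -0.40470812203049805
line mid [21.82139307  9.36325742 16.        ] 23.74539502639228 ang -0.4053265512766836
line in [18.68600439  7.98863779 16.        ] 20.322034685751287 ang -0.40400304538697457
tab mid [  7.08820602 -35.45827736   8.        ] 36.15981330231089 ang 1.373494309103664
tab [  7.36780839 -36.4869882    8.        ] 37.223445678799855 ang 1.3715459290935055
topline [14.84640561  6.24520018 46.        ] 16.106467175220043 ang -0.39818381101412686
[[ 3.54875100e-01 -4.19896718e-04 -9.34913626e-01]
 [ 9.34913202e-01 -8.93647048e-04  3.54875340e-01]
 [-9.84493793e-04 -9.99999513e-01  7.54338998e-05]]
```

```bash
cat >> h.py <<'E'
def goal(x,y,h,th,Dd=None):
    """panel pose mm, th deg: jaw (tool x) direction counter-clockwise from panel X (Y=90)"""
    t=np.radians(th); tx=np.cos(t)*X+np.sin(t)*Y; ty=-N; tz=np.cross(tx,ty)
    return D+(x*X+y*Y+h*N)/1000,np.c_[tx,ty,tz]
def delta(*a):
    s=readout.observe(); p,Rg=goal(*a); Rm=q2R(s['ee_rot'])
    d=Rm.T@(p-s['ee_pos']); w=R.from_matrix(Rm.T@Rg).as_rotvec()
    print('slide',d.round(4),'rot',w.round(4),'rows>=',max(np.linalg.norm(d)/.0625,np.degrees(np.linalg.norm(w))/10.7).round(1))
def where():
    s=readout.observe(); Rm=q2R(s['ee_rot']); p=pan(s['ee_pos'],D)*1000
    print('t',round(s['time'],2),'pan',p.round(1),'th',np.degrees(np.arctan2(Rm[:,0]@Y,Rm[:,0]@X)).round(2),'tilt',np.degrees(np.arccos(-Rm[:,1]@N)).round(2),'grip',round(s['grip_width']*85,1),'Fpan',np.array([s['force']@X,s['force']@Y,s['force']@N]).round(1),'M',np.array([s['moment']@X,s['moment']@Y,s['moment']@N]).round(2),'j',s['joint_pos'].round(2))
E
python3 - <<'E'
from h import *
where(); delta(64,-10,110,90)
f=dict(np.load('top0.npz'))
for n,u,v in (('lt corner',341,97),('lb',301,246),('rt',559,150),('rb',515,301),('scr tl',472,168),('scr tr',550,185)): print(n,pan(cast(f,u,v,0),D)*1000)
p=pan(cast(f,410,242,.02),D)*1000;print('aim',p)
E
```

```text
t 0.1 pan [-475.3  526.5  308.1] th 86.32 tilt 17.98 grip 85.0 Fpan [0.3 0.4 0.2] M [ 0.04 -0.05 -0.03] j [ 1.1   0.49  1.56 -0.    1.09 -0.11]
slide [-0.4963  0.0225 -0.6091] rot [-0.3136 -0.0671 -0.0116] rows>= 12.6
lt corner [9.24348280e+01 1.04418438e+02 4.51028104e-14]
lb [-1.25195280e+02  1.02381825e+02  2.08166817e-14]
rt [ 9.65377745e+01 -1.93222141e+02  6.93889390e-15]
rb [-1.19341084e+02 -2.10006506e+02  1.38777878e-13]
scr tl [ 4.48523926e+01 -9.30582947e+01  5.89805982e-14]
scr tr [ 4.92991519e+01 -1.98407311e+02  2.08166817e-13]
aim [-73.06299324 -39.77683701  20.        ]
```

```bash
python3 -m jog '{"slide":[[-0.05,0,-0.06],[-0.10,0,-0.12],[-0.14,0,-0.18],[-0.18,0,-0.23],[-0.23,0,-0.28],[-0.27,0,-0.33],[-0.31,0,-0.38],[-0.35,0.005,-0.43],[-0.39,0.01,-0.48],[-0.43,0.015,-0.53],[-0.47,0.02,-0.58],[-0.496,0.022,-0.609]],"rotation":[[0,0,0],[0,0,0],[0,0,0],[-0.05,-0.01,0],[-0.1,-0.02,0],[-0.15,-0.03,0],[-0.2,-0.04,0],[-0.25,-0.05,-0.01],[-0.29,-0.06,-0.012],[-0.3136,-0.067,-0.012],[-0.3136,-0.067,-0.012],[-0.3136,-0.067,-0.012]]}' 100 20; python3 -c "
from h import *
where(); delta(64,-10,40,90)"
```

```text
time: 1.6
ee_pos: [0.5979, -0.0659, 0.2113]
ee_rot: [-0.473, 0.65, 0.482, -0.35]
force: [0.9, 1.7, 1.2]
grip_width: 1.002
t 1.6 pan [ 40.8  13.9 120.2] th 89.98 tilt 0.02 grip 85.2 Fpan [0.7 1.9 1. ] M [0.11 0.13 0.02] j [-0.21  0.39  1.84 -0.05  0.6  -1.45]
slide [-0.0239  0.0802 -0.0232] rot [-0.0002 -0.0003  0.0004] rows>= 1.4
```

```bash
python3 -m jog '{"slide":[[-0.0239,0.01,-0.0232],[-0.0239,0.03,-0.0232],[-0.0239,0.06,-0.0232],[-0.0239,0.080,-0.0232],[-0.0239,0.095,-0.0232],[-0.0239,0.105,-0.0232],[-0.0239,0.112,-0.0232],[-0.0239,0.112,-0.0232]],"rotation":[[0,0,0],[0,0,0],[0,0,0],[0,0,0],[0,0,0],[0,0,0],[0,0,0],[0,0,0]]}' 100 20; python3 -c "
from h import *
where(); f=grab('top','t1');grab('scene','s1')
cv2.imwrite('pics/t1c.png',cv2.resize(cv2.convertScaleAbs(f['pixels'][80:260,300:540],alpha=1.8)[:,:,::-1],None,fx=3.3,fy=3.3))"
```

```text
time: 2.6
ee_pos: [0.6451, -0.1051, 0.1118]
ee_rot: [-0.473, 0.65, 0.482, -0.35]
force: [-0.5, 0.2, 0.4]
grip_width: 0.997
t 2.6 pan [64.  -9.9  8.1] th 89.99 tilt 0.03 grip 84.7 Fpan [-0.4 -0.   0.5] M [ 0.    0.25 -0.05] j [-0.26  0.59  1.81 -0.03  0.43 -1.51]
```

View pics/t1c.png

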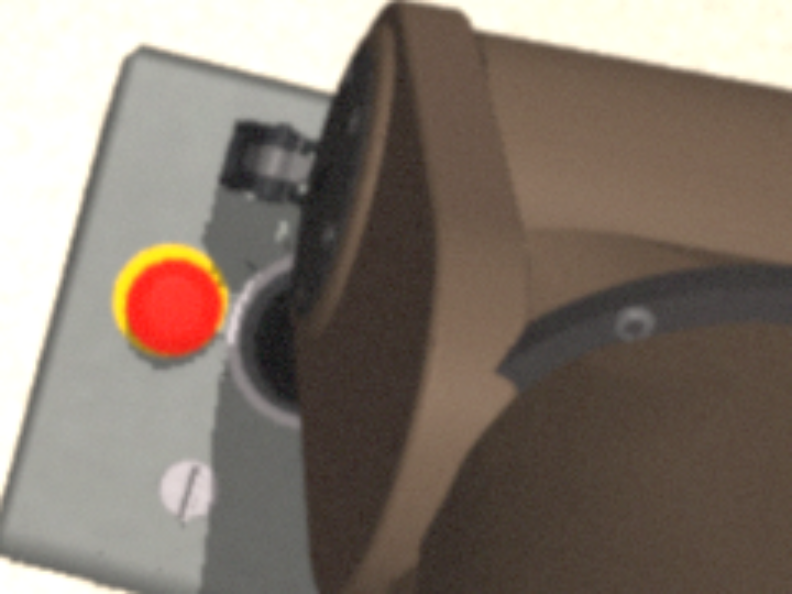

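View pics/s1.png

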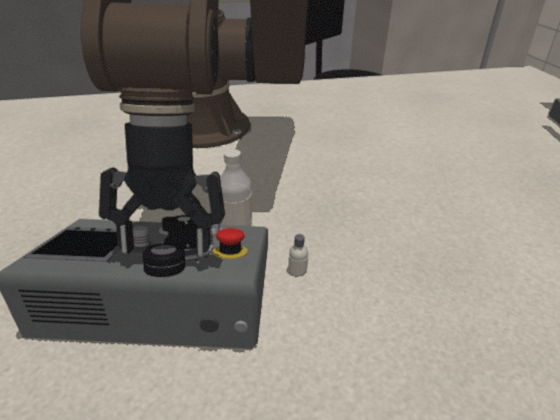

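The picture shows the fingers left (205,240) and right (127,238) of the case, clear of port and stop. Closing on it.

```bash
python3 -m jog '{"slide":[[0,0,0],[0,0,0],[0,0,0],[0,0,0],[0,0,0],[0,0,0]],"rotation":[[0,0,0],[0,0,0],[0,0,0],[0,0,0],[0,0,0],[0,0,0]]}' 40 20; python3 -c "
from h import *
where();grab('scene','s2')"
```

```text
time: 3.45
ee_pos: [0.6452, -0.1052, 0.113]
ee_rot: [-0.472, 0.65, 0.482, -0.35]
force: [-2.9, 1.1, 6.3]
grip_width: 0.593
t 3.45 pan [ 64.4 -10.    9.2] th 89.99 tilt 0.07 grip 50.4 Fpan [-1.   0.2  7. ] M [-0.06  0.29  0.01] j [-0.26  0.58  1.81 -0.03  0.43 -1.51]
```

View pics/s2.png

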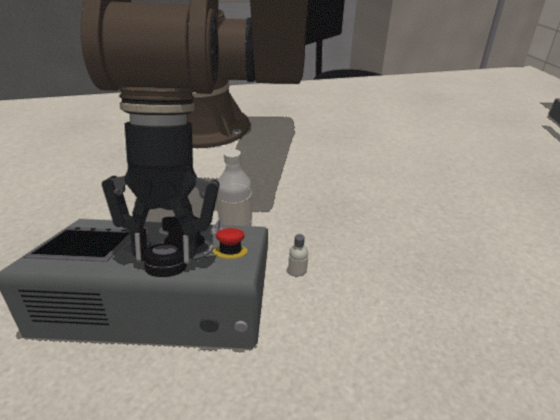

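```bash
python3 -m jog '{"slide":[[-0.005,0,0],[-0.015,0,0],[-0.028,0,0],[-0.041,0,0],[-0.054,0,0],[-0.067,0,0],[-0.080,0,0],[-0.093,0,0],[-0.106,0,0],[-0.119,0,0],[-0.130,0,0],[-0.135,0,0]],"rotation":[[0,0,0],[0,0,0],[0,0,0],[0,0,0],[0,0,0],[0,0,0],[0,0,0],[0,0,0],[0,0,0],[0,0,0],[0,0,0],[0,0,0]]}' 40 20; python3 -c "
from h import *
where();grab('scene','s3')"
```

```text
time: 5.0
ee_pos: [0.6058, -0.235, 0.113]
ee_rot: [-0.472, 0.65, 0.482, -0.35]
force: [-0.0, 3.8, 5.0]
grip_width: 0.601
t 5.0 pan [  64.4 -145.7    9.2] th 89.96 tilt 0.07 grip 51.1 Fpan [0.5 3.6 5.1] M [0.65 0.19 0.01] j [-0.5   0.58  1.82  0.15  0.44 -1.9 ]
```

View pics/s3.png

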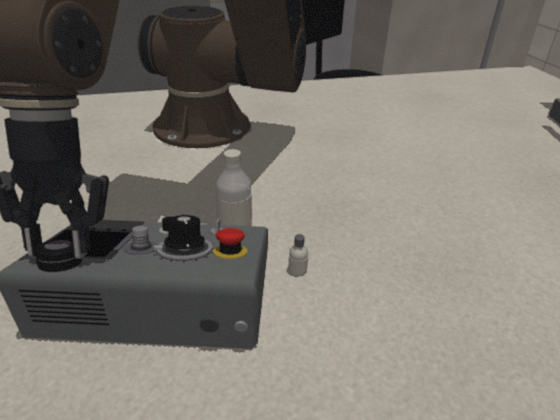

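```bash
python3 -m jog '{"slide":[[0,0,0],[0,0,0],[0,0,0],[0,-0.01,0],[0,-0.03,0],[0,-0.06,0],[0,-0.09,0],[0,-0.09,0]],"rotation":[[0,0,0],[0,0,0],[0,0,0],[0,0,0],[0,0,0],[0,0,0],[0,0,0],[0,0,0]]}' 90 20; python3 -c "
from h import *
where();grab('scene','s4');delta(0,0,99,51)"
```

```text
time: 6.05
ee_pos: [0.5792, -0.2274, 0.202]
ee_rot: [-0.47, 0.652, 0.482, -0.349]
force: [0.3, -0.9, 0.6]
grip_width: 0.901
t 6.05 pan [  65.6 -146.1  102.4] th 89.98 tilt 0.35 grip 76.5 Fpan [ 0.7 -0.8  0.4] M [-0.01  0.16 -0.02] j [-0.51  0.42  1.81  0.12  0.6  -1.87]
slide [0.146  0.0016 0.065 ] rot [0.004  0.6802 0.0009] rows>= 3.6
```

View pics/s4.png

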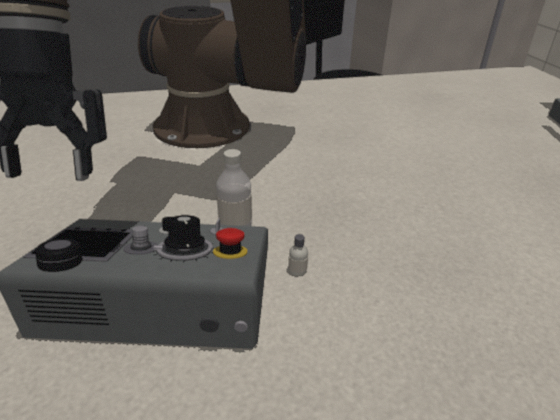

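```bash
python3 -m jog '{"slide":[[0.03,0,0.01],[0.06,0,0.025],[0.09,0,0.04],[0.12,0,0.055],[0.14,0,0.063],[0.146,0.001,0.065],[0.146,0.001,0.065],[0.146,0.001,0.065]],"rotation":[[0,0.1,0],[0,0.2,0],[0.004,0.32,0],[0.004,0.45,0],[0.004,0.58,0],[0.004,0.68,0],[0.004,0.68,0],[0.004,0.68,0]]}' 76 60; python3 -c "
from h import *
where();delta(0,0,20,51)"
```

```text
time: 7.1
ee_pos: [0.5627, -0.07, 0.1788]
ee_rot: [-0.606, 0.729, 0.297, -0.114]
force: [0.0, -0.5, 0.7]
grip_width: 0.76
t 7.1 pan [-0.1 -0.2 99.3] th 51.13 tilt 0.04 grip 64.6 Fpan [ 0.4 -0.5  0.6] M [-0.06  0.15 -0.05] j [-0.23  0.39  1.96 -0.04  0.48 -0.8 ]
slide [0.0002 0.0793 0.0001] rot [-0.0005  0.0022  0.0005] rows>= 1.3
```

```bash
python3 -m jog '{"slide":[[0,0.01,0],[0,0.03,0],[0,0.05,0],[0,0.065,0],[0,0.075,0],[0,0.079,0],[0,0.079,0]],"rotation":[[0,0.002,0],[0,0.002,0],[0,0.002,0],[0,0.002,0],[0,0.002,0],[0,0.002,0],[0,0.002,0]]}' 76 60; python3 -c "
from h import *
where();grab('scene','s5');f=grab('top','t5')"
```

```text
time: 7.98
ee_pos: [0.5861, -0.077, 0.1037]
ee_rot: [-0.606, 0.729, 0.297, -0.113]
force: [0.3, 0.3, -0.9]
grip_width: 0.764
t 7.97 pan [-0.  -0.2 20.3] th 51.02 tilt 0.04 grip 65.0 Fpan [-0.1  0.4 -0.9] M [-0.02  0.15  0.03] j [-0.23  0.53  1.97 -0.06  0.33 -0.78]
```

View pics/s5.png

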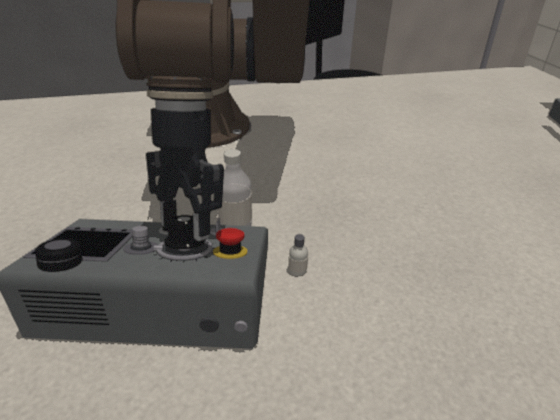

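View pics/t5.png

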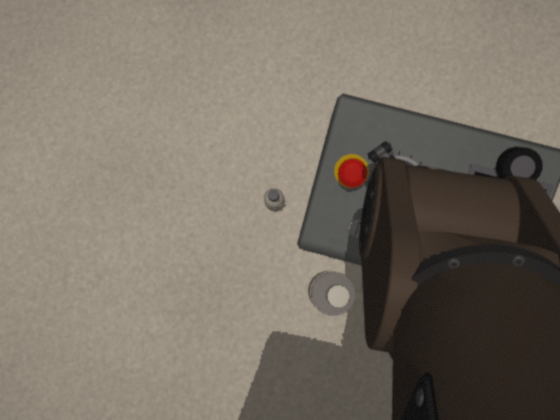

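Fingers straddle the knob (scene 185,225), clear of the stop (231,240); the case (60,254) is well off. Grip.

```bash
python3 -m jog '{"slide":[[0,0,0],[0,0,0],[0,0,0],[0,0,0],[0,0,0]],"rotation":[[0,0,0],[0,0,0],[0,0,0],[0,0,0],[0,0,0]]}' 30 60; python3 -c "
from h import *
where()"
```

```text
time: 8.7
ee_pos: [0.5854, -0.0774, 0.1045]
ee_rot: [-0.606, 0.729, 0.296, -0.113]
force: [-6.8, -6.0, 5.3]
grip_width: 0.497
t 8.7 pan [-0.3 -0.8 21.3] th 51.01 tilt 0.02 grip 42.2 Fpan [-2.9 -7.7  6.5] M [-0.98  0.64  0.07] j [-0.24  0.53  1.97 -0.06  0.33 -0.78]
```

```bash
python3 -m jog '{"slide":[[0,0.002,0],[0,0.004,0],[0,0.006,0],[0,0.008,0],[0,0.009,0],[0,0.009,0],[0,0.009,0]],"rotation":[[0,0,0],[0,0,0],[0,0,0],[0,0,0],[0,0,0],[0,0,0],[0,0,0]]}' 30 60; python3 -c "
from h import *
where()"
```

```text
time: 9.57
ee_pos: [0.5877, -0.0782, 0.0974]
ee_rot: [-0.606, 0.729, 0.297, -0.113]
force: [-12.1, -0.4, 20.4]
grip_width: 0.496
t 9.57 pan [-0.2 -0.8 13.8] th 51.03 tilt 0.03 grip 42.1 Fpan [-4.6 -3.9 23. ] M [-0.51  0.95  0.06] j [-0.24  0.55  1.97 -0.06  0.31 -0.78]
```

```bash
python3 -m jog '{"slide":[[0,0.0005,0],[0,0.0005,0],[0,0.0005,0],[0,0.0005,0],[0,0.0005,0],[0,0.0005,0]],"rotation":[[0,0.08,0],[0,0.18,0],[0,0.28,0],[0,0.38,0],[0,0.4,0],[0,0.4,0]]}' 30 60; python3 -c "
from h import *
where();grab('scene','s6')"
```

```text
time: 10.32
ee_pos: [0.5876, -0.0783, 0.0976]
ee_rot: [-0.653, 0.737, 0.17, 0.034]
force: [-7.2, -1.8, 9.9]
grip_width: 0.494
t 10.32 pan [-0.2 -0.9 14. ] th 28.08 tilt 0.04 grip 42.0 Fpan [-3.  -3.8 11.4] M [-0.41  0.52 -0.05] j [-0.24  0.55  1.97 -0.06  0.31 -0.38]
```

View pics/s6.png

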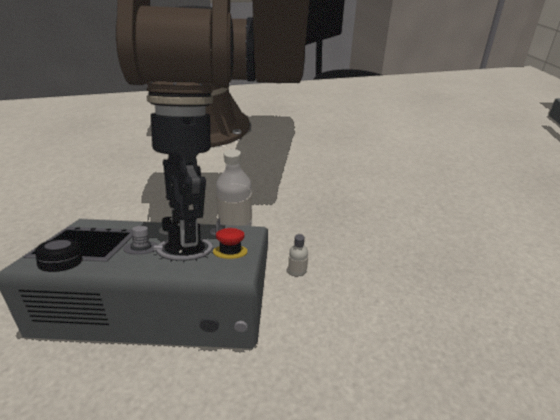

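```bash
python3 -m jog '{"slide":[[0,0.0005,0],[0,0.0005,0],[0,0.0005,0],[0,0.0005,0],[0,0.0005,0],[0,0.0005,0],[0,0.0005,0],[0,0.0005,0],[0,0.0005,0],[0,0.0005,0],[0,0.0005,0],[0,0.0005,0]],"rotation":[[0,0.1,0],[0,0.24,0],[0,0.38,0],[0,0.52,0],[0,0.66,0],[0,0.8,0],[0,0.94,0],[0,1.08,0],[0,1.22,0],[0,1.33,0],[0,1.376,0],[0,1.376,0]]}' 30 60; python3 -c "
from h import *
where();f=grab('top','t7');g=grab('scene','s7')
cv2.imwrite('pics/s7c.png',cv2.resize(g['pixels'][190:290,120:280][:,:,::-1],None,fx=5,fy=5,interpolation=3))
cv2.imwrite('pics/t7c.png',cv2.resize(cv2.convertScaleAbs(f['pixels'][125:245,320:480],alpha=1.8)[:,:,::-1],None,fx=5,fy=5,interpolation=3))"
```

```text
time: 11.88
ee_pos: [0.5875, -0.0785, 0.0976]
ee_rot: [0.612, -0.548, 0.283, -0.495]
force: [-7.6, -2.7, 6.7]
grip_width: 0.491
t 11.88 pan [-0.2 -1.2 14. ] th -50.79 tilt 0.06 grip 41.8 Fpan [-4.1 -4.8  8.4] M [-0.99  0.43 -0.05] j [-0.24  0.55  1.97 -0.06  0.31  1.  ]
```

View pics/s7c.png

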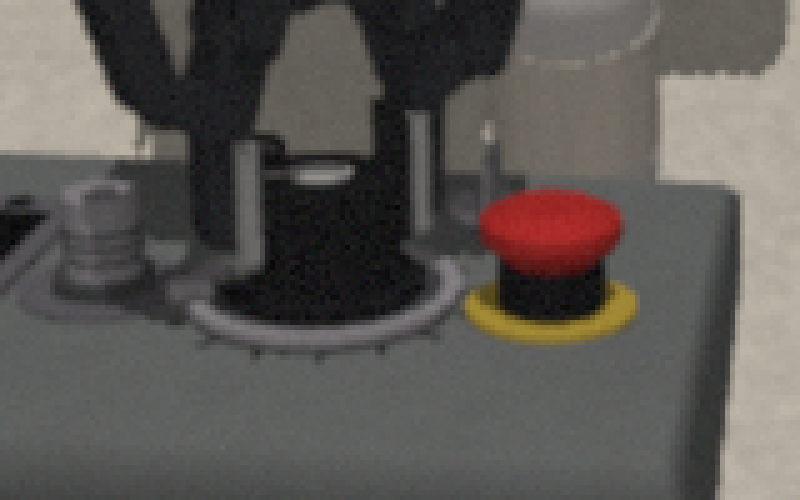

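View pics/t7c.png

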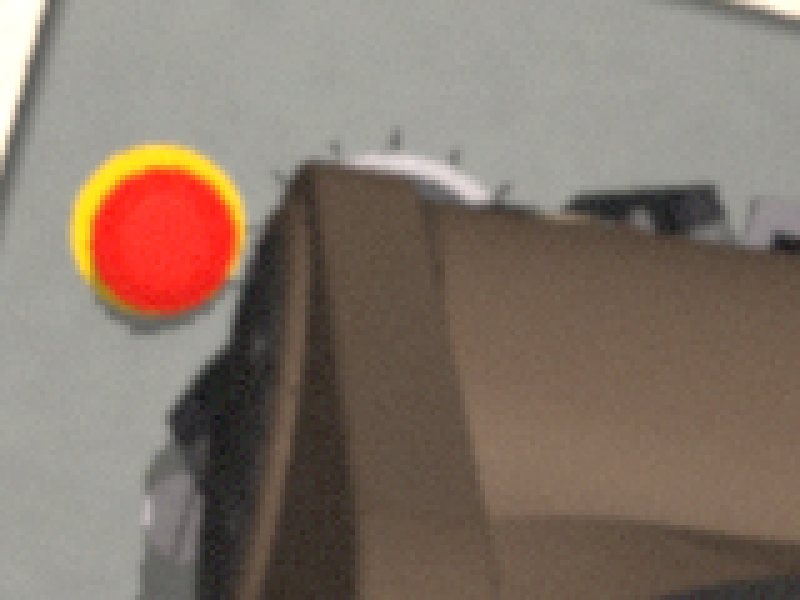

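```bash
python3 -m jog '{"slide":[[0,0,0],[0,0,0],[0,0,0],[0,-0.01,0],[0,-0.03,0],[0,-0.06,0],[0,-0.08,0],[0,-0.08,0.04],[0,-0.08,0.1],[0,-0.08,0.15],[0,-0.08,0.18],[0,-0.08,0.18]],"rotation":[[0,0,0],[0,0,0],[0,0,0],[0,0,0],[0,0,0],[0,0,0],[0,0,0],[0,0,0],[0,0,0],[0,0,0],[0,0,0],[0,0,0]]}' 76 60; python3 -c "
from h import *
where();f=grab('top','t8');np.savez('top8.npz',**f)
cv2.imwrite('pics/t8c.png',cv2.resize(cv2.convertScaleAbs(f['pixels'][90:250,320:540],alpha=1.8)[:,:,::-1],None,fx=3.6,fy=3.6,interpolation=3))"
```

```text
time: 13.48
ee_pos: [0.7248, 0.0001, 0.2174]
ee_rot: [0.613, -0.548, 0.282, -0.495]
force: [-0.5, -0.1, -0.3]
grip_width: 0.759
t 13.47 pan [140.  113.9  94.5] th -50.69 tilt 0.13 grip 64.5 Fpan [-0.6 -0.3 -0.2] M [-0.01  0.17  0.02] j [-0.07  0.55  1.53 -0.1   0.76  1.18]
```

View pics/t8c.png

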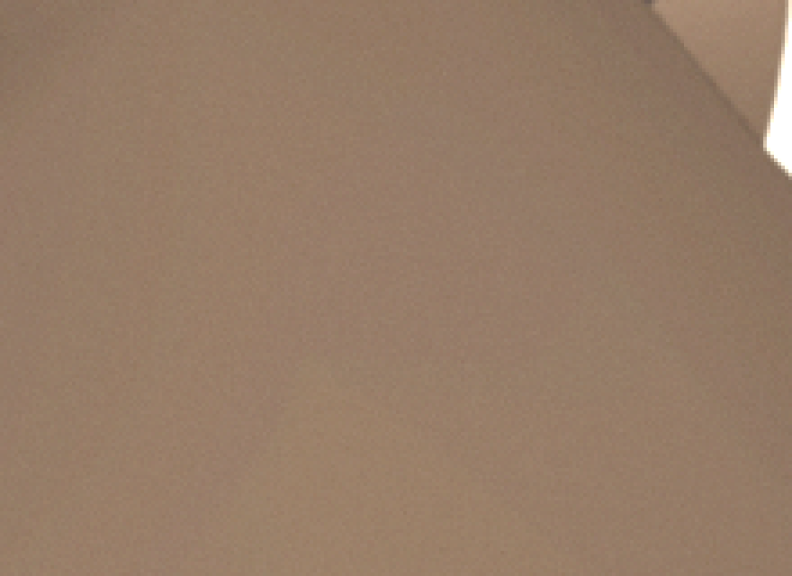

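```bash
python3 -c "
from h import *
s=readout.observe();print((q2R(s['ee_rot']).T@np.array([-.27,.42,.06])).round(3))"
```

```text
[-0.468 -0.175 -0.061]
```

```bash
python3 -m jog '{"slide":[[-0.03,-0.015,0],[-0.08,-0.03,-0.01],[-0.13,-0.05,-0.02],[-0.18,-0.07,-0.03],[-0.23,-0.09,-0.03],[-0.28,-0.11,-0.04],[-0.33,-0.13,-0.04],[-0.38,-0.145,-0.05],[-0.43,-0.16,-0.06],[-0.468,-0.175,-0.061],[-0.468,-0.175,-0.061]],"rotation":[[0,0,0],[0,0,0],[0,0,0],[0,0,0],[0,0,0],[0,0,0],[0,0,0],[0,0,0],[0,0,0],[0,0,0],[0,0,0]]}' 76 60; python3 -c "
from h import *
where();f=grab('top','t9');np.savez('top9.npz',**f)
cv2.imwrite('pics/t9c.png',cv2.resize(cv2.convertScaleAbs(f['pixels'][90:250,320:540],alpha=1.8)[:,:,::-1],None,fx=3.6,fy=3.6,interpolation=3))"
```

```text
time: 14.9
ee_pos: [0.4515, 0.4209, 0.2774]
ee_rot: [0.613, -0.548, 0.282, -0.494]
force: [-0.1, -1.4, -0.7]
grip_width: 0.76
t 14.9 pan [-206.6  437.1  269.9] th -50.57 tilt 0.07 grip 64.6 Fpan [ 0.1 -1.4 -0.8] M [-0.05  0.16  0.02] j [ 0.75  0.4   1.63 -0.33  0.98  2.1 ]
```

View pics/t9c.png

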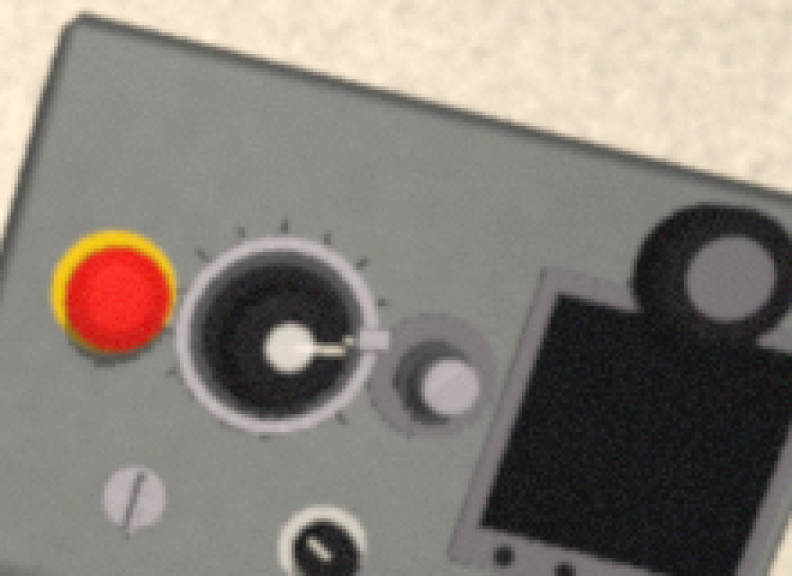

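```bash
cat > ang.py <<'E'
from h import *
import sys
def ang(fn,hs):
    f=dict(np.load(fn)); s=f['pixels'].astype(int).sum(2); P=pts(f);H=(P-O0)@N
    print('top h',np.median(H[178:186,388:396])*1000)
    for lab,u0,u1,v0,v1,h,th in (('tab',421,426,180,190,.008,None),('skirt',414,418,181,190,hs,None),('topline',405,411,182,192,hs+.03,None)):
        out=[]
        for u in range(u0,u1+1):
            col=s[v0:v1,u]-np.percentile(s[v0:v1,u],30); col=np.clip(col,0,None)*(col>0.4*col.max()); v=(np.arange(v0,v1)*col).sum()/col.sum()
            p=pan(cast(f,u,v,h),D)*1000; out.append((u,round(v,2),round(np.hypot(*p[:2]),1),round(np.arctan2(-p[1],p[0]),3)))
        print(lab,out)
ang(sys.argv[1],float(sys.argv[2]))
E
python3 ang.py top9.npz .008; python3 -c "
import numpy as np
s=np.load('top9.npz')['pixels'].astype(int).sum(2);print(s[178:192,403:428]//10)"
```

```text
top h 37.96511576113709
tab [(421, np.float64(184.4), np.float64(33.2), np.float64(1.383)), (422, np.float64(184.48), np.float64(34.6), np.float64(1.384)), (423, np.float64(183.16), np.float64(35.8), np.float64(1.33)), (424, np.float64(183.43), np.float64(37.1), np.float64(1.34)), (425, np.float64(183.94), np.float64(38.5), np.float64(1.356)), (426, np.float64(183.99), np.float64(39.8), np.float64(1.356))]
skirt [(414, np.float64(186.97), np.float64(24.7), np.float64(1.557)), (415, np.float64(186.4), np.float64(25.8), np.float64(1.515)), (416, np.float64(184.1), np.float64(26.5), np.float64(1.388)), (417, np.float64(184.44), np.float64(27.9), np.float64(1.401)), (418, np.float64(184.18), np.float64(29.2), np.float64(1.384))]
topline [(405, np.float64(186.45), np.float64(6.9), np.float64(1.505)), (406, np.float64(186.08), np.float64(8.1), np.float64(1.413)), (407, np.float64(186.43), np.float64(9.4), np.float64(1.447)), (408, np.float64(186.51), np.float64(10.7), np.float64(1.44)), (409, np.float64(186.6), np.float64(12.0), np.float64(1.436)), (410, np.float64(186.91), np.float64(13.3
[... 507 characters left out ...]
 6  5  7  6  6  7 12 19 19 18 21 29 31 31 31 30 31 31
  29]
 [35 34 33 28 17  8  8  6  7  6  6  9 18 27 27 22 23 29 30 31 30 30 31 30
  29]
 [36 36 35 33 24 18 16 15 16 15 15 14 16 22 25 21 23 29 29 30 30 30 30 30
  28]
 [38 38 39 37 33 30 27 28 28 28 27 23 20 16 16 17 21 26 28 28 28 28 29 29
  27]
 [37 38 38 36 31 29 30 32 32 32 32 29 24 15 13 14 16 20 23 24 24 22 22 23
  23]
 [36 36 35 29 21 19 20 22 23 23 22 22 18 13 13 14 16 21 26 27 26 23 20 20
  21]
 [35 35 31 21 12  9 10 11 10 11 11 11 11 11 13 15 18 25 30 30 28 24 21 21
  20]
 [34 31 24 15  7  5  6  6  7  7  5  7  9 11 13 15 20 27 30 30 27 22 20 21
  21]
 [30 24 16  9  6  7  7  7  6  6  5  6  9 13 14 16 21 28 30 29 25 22 21 20
  20]]
```

```bash
python3 -c "
from h import *
delta(-.3,-1,99,-50.7)"
```

```text
slide [ 0.4682  0.1704 -0.1187] rot [-0.0003  0.0016  0.0004] rows>= 8.2
```

```bash
python3 -m jog '{"slide":[[0.03,0.005,-0.01],[0.08,0.02,-0.02],[0.13,0.035,-0.03],[0.18,0.05,-0.045],[0.23,0.07,-0.06],[0.28,0.09,-0.07],[0.33,0.11,-0.085],[0.38,0.13,-0.095],[0.43,0.15,-0.109],[0.46,0.165,-0.117],[0.4682,0.1704,-0.1187],[0.4682,0.1704,-0.1187]],"rotation":[[0,0,0],[0,0,0],[0,0,0],[0,0,0],[0,0,0],[0,0,0],[0,0,0],[0,0,0],[0,0,0],[0,0,0],[0,0.0016,0],[0,0.0016,0]]}' 76 60; python3 -c "
from h import *
where();delta(-.3,-1,14,-50.7)"
```

```text
time: 16.45
ee_pos: [0.5616, -0.0713, 0.1783]
ee_rot: [0.612, -0.548, 0.283, -0.495]
force: [0.5, 0.1, 0.5]
grip_width: 0.758
t 16.45 pan [-0.9 -1.8 99. ] th -50.8 tilt 0.05 grip 64.4 Fpan [0.6 0.3 0.3] M [-0.    0.13 -0.06] j [-0.23  0.39  1.96 -0.04  0.48  0.98]
slide [-0.0003  0.085   0.001 ] rot [ 0.0007 -0.0017  0.0004] rows>= 1.4
```

```bash
python3 -m jog '{"slide":[[0,0.01,0.001],[0,0.03,0.001],[0,0.05,0.001],[0,0.065,0.001],[0,0.078,0.001],[0,0.085,0.001],[0,0.085,0.001]],"rotation":[[0,0,0],[0,0,0],[0,0,0],[0,0,0],[0,0,0],[0,0,0],[0,0,0]]}' 76 60; python3 -c "
from h import *
where()"; python3 -m jog '{"slide":[[0,0,0],[0,0,0],[0,0,0],[0,0,0],[0,0,0]],"rotation":[[0,0,0],[0,0,0],[0,0,0],[0,0,0],[0,0,0]]}' 30 60; python3 -c "
from h import *
where()"
```

```text
time: 17.32
ee_pos: [0.5875, -0.0785, 0.0974]
ee_rot: [0.612, -0.548, 0.284, -0.495]
force: [0.6, 0.4, 0.2]
grip_width: 0.761
t 17.32 pan [-0.3 -1.2 13.8] th -50.8 tilt 0.06 grip 64.7 Fpan [0.5 0.5 0.1] M [ 0.04  0.15 -0.04] j [-0.24  0.55  1.97 -0.06  0.32  1.  ]
time: 17.95
ee_pos: [0.5875, -0.0784, 0.0981]
ee_rot: [0.612, -0.548, 0.283, -0.495]
force: [-3.3, 2.4, 7.0]
grip_width: 0.491
t 17.95 pan [-0.2 -1.1 14.5] th -50.8 tilt 0.04 grip 41.7 Fpan [-1.5  1.4  7.8] M [ 0.22  0.43 -0.01] j [-0.24  0.54  1.97 -0.06  0.32  1.  ]
```

```bash
python3 -m jog '{"slide":[[0,-0.002,0],[0,-0.004,0],[0,-0.006,0],[0,-0.008,0],[0,-0.009,0],[0,-0.0095,0],[0,-0.0095,0]],"rotation":[[0,0,0],[0,0,0],[0,0,0],[0,0,0],[0,0,0],[0,0,0],[0,0,0]]}' 30 80; python3 -c "
from h import *
where();g=grab('scene','s10')
cv2.imwrite('pics/s10c.png',cv2.resize(g['pixels'][190:290,120:280][:,:,::-1],None,fx=5,fy=5,interpolation=3))"
```

```text
time: 18.82
ee_pos: [0.5848, -0.0775, 0.1062]
ee_rot: [0.612, -0.548, 0.284, -0.495]
force: [7.3, -0.0, -14.7]
grip_width: 0.492
t 18.82 pan [-0.3 -1.1 23.1] th -50.8 tilt 0.06 grip 41.8 Fpan [  2.1   2.1 -16.2] M [ 0.18 -0.2   0.03] j [-0.24  0.53  1.97 -0.06  0.33  1.  ]
```

View pics/s10c.png

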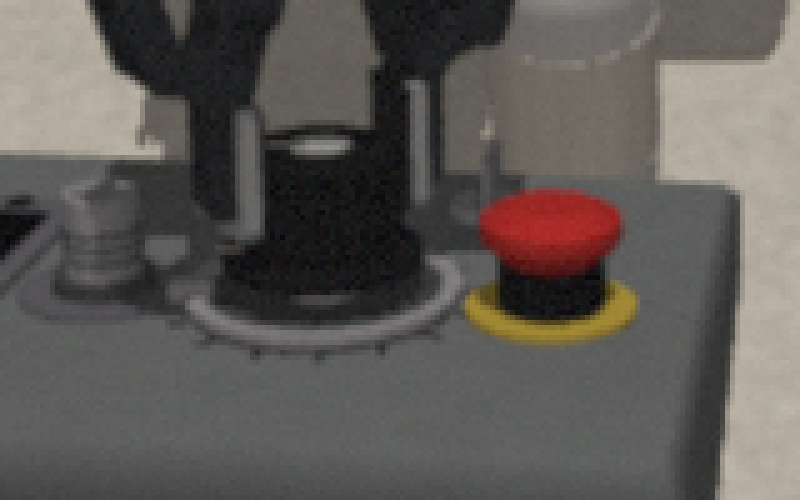

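The knob is out (gap under the skirt visible at about (320,300)). Releasing and backing off.

```bash
python3 -m jog '{"slide":[[0,0,0],[0,0,0],[0,0,0],[0,0,0],[0,-0.01,0],[0,-0.03,0],[0,-0.06,0],[0,-0.08,0],[0,-0.08,0]],"rotation":[[0,0,0],[0,0,0],[0,0,0],[0,0,0],[0,0,0],[0,0,0],[0,0,0],[0,0,0],[0,0,0]]}' 76 60; python3 -m jog '{"slide":[[-0.03,-0.015,0.01],[-0.08,-0.03,0.02],[-0.13,-0.05,0.03],[-0.18,-0.07,0.045],[-0.23,-0.09,0.06],[-0.28,-0.11,0.07],[-0.33,-0.13,0.085],[-0.38,-0.145,0.095],[-0.43,-0.16,0.109],[-0.468,-0.17,0.119],[-0.468,-0.17,0.119]],"rotation":[[0,0,0],[0,0,0],[0,0,0],[0,0,0],[0,0,0],[0,0,0],[0,0,0],[0,0,0],[0,0,0],[0,0,0],[0,0,0]]}' 76 60; python3 -c "
from h import *
where();f=grab('top','t11');np.savez('top11.npz',**f)
cv2.imwrite('pics/t11c.png',cv2.resize(cv2.convertScaleAbs(f['pixels'][90:250,320:540],alpha=1.8)[:,:,::-1],None,fx=3.6,fy=3.6,interpolation=3))
P=pts(f);H=(P-O0)@N;m=(H>.0395)&(H<.052);m[:150]=0;m[215:]=0;m[:,:365]=0;m[:,430:]=0
v,u=np.nonzero(m);print('knob top',u.mean(),v.mean(),pan(cast(f,u.mean(),v.mean(),.046),D)*1000)
s=f['pixels'].astype(int).sum(2);print(s[178:192,403:428]//10)
m=(H>.02)&(H<.032);m[:130]=0;m[195:]=0;m[:,:495]=0
v,u=np.nonzero(m);print('case',pan(cast(f,u.mean(),v.mean(),.026),D)*1000, np.median(H[m]))
r=f['pixels'].astype(int);red=(r[...,0]>110)&(r[...,1]<r[...,0]*.4);print('stop h',np.median(H[red]));grab('scene','s11')
"; python3 ang.py top11.npz .016
```

```text
time: 20.0
ee_pos: [0.5615, -0.0703, 0.1841]
ee_rot: [0.612, -0.548, 0.283, -0.495]
force: [0.3, 0.5, -0.2]
grip_width: 0.763
time: 21.38
ee_pos: [0.4524, 0.4227, 0.2812]
ee_rot: [0.613, -0.548, 0.282, -0.494]
force: [0.2, -1.2, -0.5]
grip_width: 0.762
t 21.38 pan [-205.2  439.1  273.4] th -50.62 tilt 0.1 grip 64.7 Fpan [ 0.4 -1.1 -0.6] M [-0.06  0.16 -0.08] j [ 0.76  0.4   1.62 -0.33  0.99  2.09]
knob top 400.7919075144509 186.29942196531792 [-0.05857967 -0.0554967  46.        ]
[[ 6  7  7  5  6  7  7  6  7  6  6  6  7  5  9 12 15 20 28 30 30 28 24 22
  23]
 [ 8  7  6  7  6  6  6  6  7  5  5  6  6  7  8 11 15 19 26 30 31 29 24 23
  22]
 [17 14 10  7  6  6  6  6  7  6  6  6  5  6  7 10 15 19 26 29 30 28 25 22
  22]
 [29 25 19 11  7  6  6  6  6  5  5  6  5  5  7 11 17 24 27 27 28 27 25 24
  24]
 [33 32 28 20 11  5  7  5  7  4  6  5  5  7  8 11 20 28 30 30 30 30 29 29
  28]
 [35 34 33 28 18  9  6  6  7  7  6  6  6  8 11 14 22 29 30 30 31 31 31 31
  28]
 [35 35 34 31 23 12  6  6  6  5  6  5  7 12 19 22 25 29 30 30 31 30 30 30
  29]
 [35 35 35 33 28 17  8  7  8  6  7  6  7 15 24 28 27 29
[... 1090 characters left out ...]
, np.float64(187.91), np.float64(24.6), np.float64(1.566)), (416, np.float64(187.88), np.float64(25.9), np.float64(1.551)), (417, np.float64(185.67), np.float64(26.5), np.float64(1.429)), (418, np.float64(185.01), np.float64(27.7), np.float64(1.391))]
topline [(405, np.float64(186.93), np.float64(5.5), np.float64(1.47)), (406, np.float64(187.1), np.float64(6.8), np.float64(1.47)), (407, np.float64(187.08), np.float64(8.0), np.float64(1.441)), (408, np.float64(187.38), np.float64(9.4), np.float64(1.465)), (409, np.float64(187.48), np.float64(10.6), np.float64(1.458)), (410, np.float64(187.5), np.float64(11.9), np.float64(1.444)), (411, np.float64(187.49), np.float64(13.1), np.float64(1.429))]
```

View pics/t11c.png

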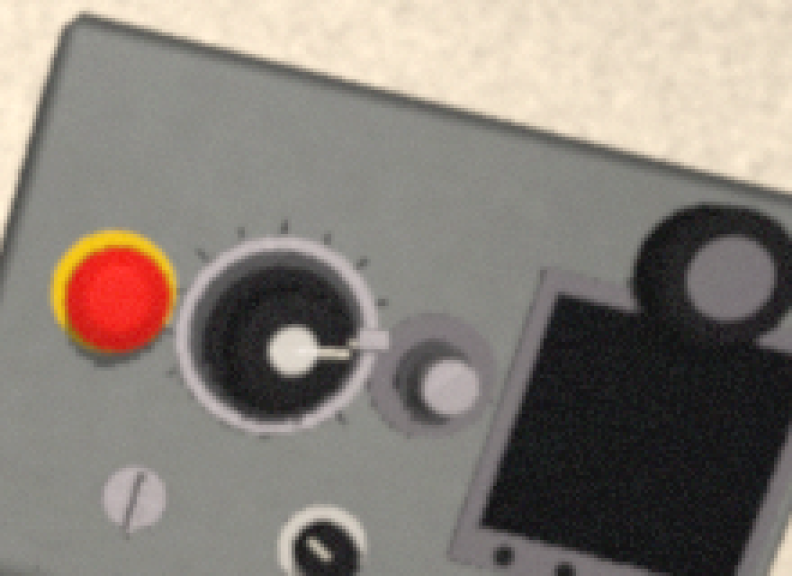

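View pics/s11.png

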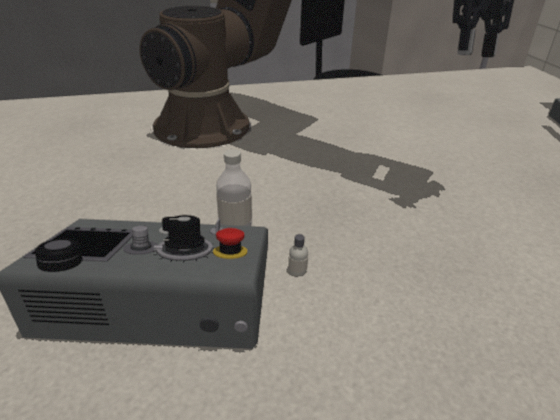

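```bash
python3 - <<'E'
from h import *
for fn,h,us in(('top9.npz',.038,range(408,414)),('top11.npz',.046,range(409,415))):
    f=dict(np.load(fn)); s=f['pixels'].astype(float).sum(2)
    A=[];B=[]
    for u in us:
        c=np.clip(s[184:192,u]-70,0,None); v=(np.arange(184,192)*c).sum()/c.sum(); A.append(pan(cast(f,u,v,h),D)*1000)
    A=np.array(A); k=np.polyfit(A[:,1],A[:,0],1); print('top line dir',np.arctan2(1,-k[0]),'x at axis',k[1],'mean ang',np.arctan2(-A[:,1].mean(),A[:,0].mean()))
    # skirt dash
    sub=slice(181,187)
    us2=(416,417) if h<.04 else (417,418)
    v=[];
    for u in us2:
        c=np.clip(s[181:187 if h<.04 else 188,u]-110,0,None); n=len(c); v.append((np.arange(181,181+n)*c).sum()/c.sum())
    p=pan(cast(f,np.mean(us2),np.mean(v),h-.03),D)*1000; print('skirt',v,p,np.arctan2(-p[1],p[0]))
    T=[]
    for u in range(423,427):
        c=s[178:191,u]; e=np.nonzero(c>260)[0]; 
        # edges at level 260, below & above
        c2=s[182:190,u]; lo=next(i for i in range(3,8) if c2[i]<255); vb=182+lo-1+(c2[lo-1]-255)/(c2[lo-1]-c2[lo])
        T.append(vb)
    print('tab lower edge',np.round(T,2))
    a=pan(cast(f,423,T[0],.008),D)*1000;b=pan(cast(f,426,T[-1],.008),D)*1000;d=b-a;print('tab edge dir',np.arctan2(-d[1],d[0]),'perp offset of edge from axis line', a)
E
```

```text
top line dir 1.3582703975743446 x at axis -1.0381765151279674 mean ang 1.4312359798971168
skirt [np.float64(184.35529411764705), np.float64(184.2788671023965)] [  4.72033622 -26.83637543   8.        ] 1.3966841237439396
tab lower edge [186.75 186.54 186.53 186.6 ]
tab edge dir 1.2542180457891126 perp offset of edge from axis line [  3.79105237 -36.22291364   8.        ]
top line dir 1.353872686435359 x at axis -1.1801514788873997 mean ang 1.437520189210528
skirt [np.float64(185.2962962962963), np.float64(184.9233870967742)] [  4.64707938 -26.67377948  16.        ] 1.3983085462550164
tab lower edge [186.64 186.54 186.55 186.65]
tab edge dir 1.310937156666109 perp offset of edge from axis line [  3.94086572 -36.17547697   8.        ]
```

```bash
python3 - <<'E'
from h import *
g=cv2.imread('pics/s11.png')
cv2.imwrite('pics/s11c.png',cv2.resize(cv2.convertScaleAbs(g[205:265,125:225],alpha=2),None,fx=8,fy=8,interpolation=3))
E
```

```text
(no output)
```

View pics/s11c.png

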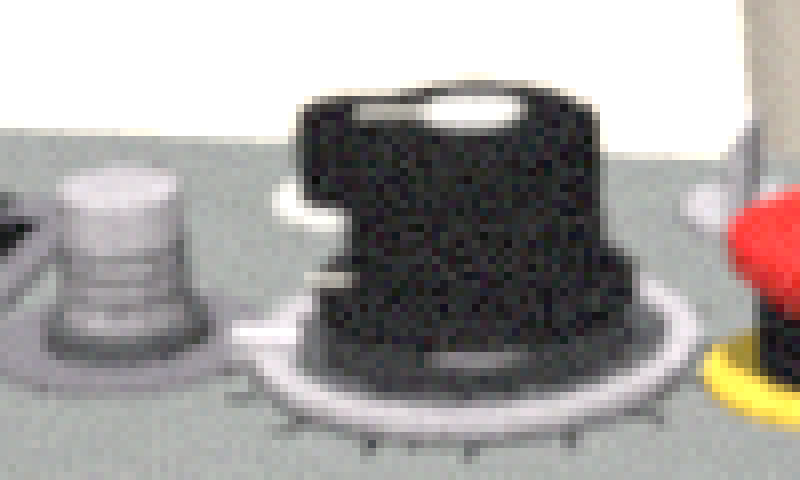

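```bash
python3 - <<'E'
from h import *
g=grab('scene'); P=pts(g);H=(P-O0)@N
s=g['pixels'].astype(int).sum(2); print(s[236:250,154:172]//10)
m=(H>.043)&(H<.05);m[:, :160]=0;m[:,210:]=0;v,u=np.nonzero(m);print('knobtop',u.mean(),v.mean(),pan(cast(g,u.mean(),v.mean(),.046),D)*1000,u.min(),u.max())
for n,u,v,h in(('skirt',166.2,239.3,.016),('tab',158,245.8,.008),('tabL',154,245.8,.008),('tabR',161,245.8,.008)):
    p=pan(cast(g,u,v,h),D)*1000;print(n,p,np.hypot(*p[:2]),np.arctan2(-p[1],p[0]))
E
```

```text
[[26 26 26 26 26 26 26 26 26 26 26 27 23 19 11  4  6  7]
 [26 27 26 27 25 26 27 26 27 26 26 23 16 12  8  5  3  3]
 [26 27 26 26 26 27 26 26 26 26 23 18 13 10  8  6  6  6]
 [26 27 26 26 26 26 27 26 27 30 30 27 25 27 20 10  6  7]
 [26 25 26 26 26 25 26 26 27 28 26 24 25 24 17 10  5  6]
 [26 26 27 26 27 27 26 27 28 27 18  9  9  9  8  7  5  7]
 [24 24 27 26 26 26 29 30 33 33 22  9  6  7  6  7  6  8]
 [24 23 23 25 26 29 32 34 34 31 21  8  6  7  8  8  7  6]
 [24 25 25 25 29 32 34 35 30 25 17  7  6  6  7  9  7  7]
 [29 32 32 32 33 35 35 34 26 18 15 10  7  5  6  7  6  6]
 [35 39 38 39 40 39 41 39 28 17 17 13  9  8  3  5  4  4]
 [31 34 35 36 36 37 37 36 26 17 16 13  9  9  9  8  7  6]
 [28 28 30 32 31 31 31 29 23 17 16 13 10  9 10  9  9  8]
 [27 28 29 33 33 33 32 28 22 16 16 14 10  9 10 10 10 10]]
knobtop 183.74137931034483 195.50862068965517 [-122.69238106  -30.97770765   46.        ] 160 209
skirt [ -0.69564075 -26.4802387   16.        ] 26.489374434448607 1.5970604705137494
tab [  4.92236498 -36.72318959   8.        ] 37.05161710814317 1.4375508393325342
tabL [  5.55835663 -42.13675674   8.        ] 42.50178345467921 1.4396412622349757
tabR [  4.44471935 -32.6574653    8.        ] 32.958543201844435 1.435526293198445
```

```bash
python3 -c "
from h import *
a=np.load('top0.npz')['pixels'].astype(int);b=np.load('top11.npz')['pixels'].astype(int)
for n,(u,v) in dict(saline=(332,293),drops=(274,198),aim=(410,242)).items(): print(n,abs(a-b)[v-20:v+20,u-20:u+20].mean().round(2))
print(robot.close_job())"
```

```text
saline 0.92
drops 0.87
aim 1.2
the job is handed in; nothing more can be done
None
```

I moved the lens case clear, set the knob to the marker tab, pulled it out and locked it, let go, and handed the job in at about 21.5 s of the 61 s allowed.

1. **Lens case:** I gripped it lightly and slid it about 134 mm to the right along the strip at the top of the panel. It now lies flat, with a gap of about 10 cm to the knob's skirt.
2. **Press and turn:** I pressed the knob in and turned it clockwise by 1.776 rad. I then let go and moved the arm aside, and the camera showed the line at the tab.
3. **Pull out:** I gripped the knob again, pulled it straight out until it snapped, released it and backed off.

**Last checks**
- **Knob height:** the top stands 46.0 mm out from the panel, so the knob is fully out.
- **Line against tab:** the line on the skirt measures about 1.39 rad and the tab 1.36–1.37 rad. By the top camera the line may be 1–2° past the tab, which is close to what that camera can resolve.
- **Disagreeing readings:** the line on the knob's top face read about 1.44 rad, measured too close to the axis to be reliable. The scene camera's grazing view showed the line further past the tab, by 0.07–0.16 rad, but one pixel there is over 0.1 rad. I did not act on either.
- **Left undisturbed:** the stop button is up at 31 mm, against 32 mm nominal. The small knob and both bottles look the same as in the first picture, and the marker tab reads the same angle as at the start to within what I can measure.
- **Robot:** the arm and gripper are clear of everything.

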